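Tip the finished copperware into the box

ROBOT

A 7-joint arm with a two-finger parallel gripper is mounted at the origin on the work surface. World frame = base frame: x ahead of the robot, y to its left, z up, the work surface at z = 0. Lengths are in m, angles in rad, forces in N, time in s.
With the tool pointing down it reaches from about 0.425 to 0.875 m from the base axis. Payload 4.7 kg.
Tool frame: the origin (TCP) lies midway between the tips of the shut fingers; the grasp point (between the pads) lies 19 mm behind it; z points along the fingers, y is the line along which they close (so a half turn about z gives the same grasp; the last joint's range is limited). The gripper opens to 87 mm and grips with 3 to 60 N. Pads are 19 mm wide; open, the fingers measure 117 mm over their backs; the gripper's body (75 mm by 190 mm) begins 51 mm behind the grasp point.
Start: joints at [1.271, 0.321, -0.07, 1.45, 0.023, 1.371, -0.057], TCP at [0.201, -0.618, 0.223] pointing down, gripper open.
Joint ranges: [-2.86, 2.86], [-0.3, 2.09], [-1.38, 1.24], [0.06, 2.45], [-1.56, 4.7], [0.09, 2.05], [-2.69, 2.69]. Speed limits (rad/s): [2.57, 2.57, 3.14, 3.14, 3.14, 3.14, 3.14].

INTERFACE

Orientations are given as a rotation vector (axis times angle).
In Python, from bench import ctrl gives the robot as it stands. The module is installed in compiled form; this text tells all that it offers.
- The arm moves only by the shell command python3 -m handwheel 'ROWS' [FORCE]. ROWS is JSON, a list of rows, each a list of 7 numbers: the finger opening in m, from 0 to 0.087, then the shift along the tool's x, y, z in m, then the turn, a rotation vector about the tool's x, y, z in degrees. A call has 1 to 12 rows; each row shifts and turns the commanded pose from where the row before left it, along the tool's axes as they then stand; what a row does not reach is not made up. A row lasts 1/8 s, in which the tool goes at most 62.5 mm and 10.7 degrees, less where a joint would pass 70% of its speed; a pose out of reach is approached as far as the arm can. A call is refused whole if a number of a shift passes 0.0625 or a number of a turn 10.7, either way. A call with a gripper value outside its range is refused whole. The fingers move at their own pace and stop on an object; FORCE is the grip in N (left out, the last holds). Time passes only in rows, so rows that do not move let the fingers close. It gives the time, the measured TCP pose, the force, the opening and the grip force at its end, in the units of the state.
- ctrl.get_state(): the state, without advancing time (a new reading comes with each control period).
- ctrl.get_image(name): name is "scene" or "top" or "wrist"; returns (picture, depth): 420x560x3 uint8, blue, green, red; 420x560 float32, m along the optical axis (not along the pixel's ray), 0 where there is no reading.
- ctrl.camera_info(name): a dict with "intrinsics" (3x3 intrinsics, pixels), "D" ([k1, k2, p1, p2, k3] as OpenCV has them; the pictures are not rectified), "R" (3x3) and "t" (3): a world point X has camera coordinates R X + t. Camera axes: x right, y down, z forward; pixel columns grow to the right and rows downward; lengths in m; the calibration is good to about 2 mm. A picture is of the moment at which its call begins: read the wrist's pose just before it. camera_info takes no time and is no camera call; for the wrist camera it gives the pose at the moment of the call.
- ctrl.close_job(): hands the job in; it is judged then, once.
The state is a dict: "time": time; "joint_positions": joint angles; "qd": joint speeds; "joint_torque": joint torques, N m; "position": TCP position; "tool_rot": TCP orientation; "ft_force": force on the tool from outside, world axes, zero at the start; "torque": the same for the moment, N m; "grip_width": opening from 0.0 (shut) to 1.0 (fully open); "grip_force": force on a finger pad.
Only numpy, scipy, OpenCV 4.12 (cv2) and the standard library are available. Lean on these libraries where they do the work, as an engineer would, in place of code of your own. Each camera call takes 0.05 s, during which the arm holds its last target. There are 200 camera calls.

TASK

Slide the open wooden box under the open lip of the steel tilt tray, then lift the tray by its handle until all three copper pieces have slid out into the box, and lower the tray gently all the way back onto its rest. Let go, leave the box standing where it caught the pieces, do not touch the finished copper with the gripper, and do not disturb the other things on the bench.

Things in the scene. Friction and masses are not known exactly. Their poses are not given: they have to be found in the camera images.
- stand: fixed dark stand of the tilt tray, 215 by 200 mm: base plate, two rest posts, two steel cheeks at the hinge (x = +/-102 mm outside, y = +/-12 mm, 160 mm high). Origin: on the table below the middle of the hinge; z up, x along the hinge, +y to the tray's open lip (where pieces slide out), -y to the handle. The hinge line is at y = 0, z = 135 mm.
- tray (a joint): hinge angle of the steel tray, rad: 0 = lying level on its rest, grows to a stop at 0.9 as the handle is lifted. The tray: 170 mm wide, 30 mm high walls at sides and handle end, open at the lip, 0.6 kg, falls shut when let go. Level, its floor is 140 mm above the table, from y = +55 (lip) to -200 mm in the stand frame. The copper slides off at somewhere between 0.4 and 0.7 rad.
- handle (a point): middle of the tray's handle: a round steel bar of 12 mm diameter and 110 mm length, parallel to the hinge (stand x), held by two arms at its ends, 45 mm clear of the tray's end wall. Tray level: y = -245, z = 150 mm in the stand frame; it swings about the hinge line with the tray.
- lip (a point): middle of the open lip edge of the tray floor (top side), 55 mm beyond the hinge; level 140 mm above the table, it dips to about 95 mm when the tray is fully tipped. Moves with the tray.
- catch (a point): point on the table 117 mm beyond the hinge line (+y of the stand), fixed to the stand: the box centre belongs here, the box's long sides parallel to the hinge; the lip then reaches 25 mm inside the box's near wall and 10 mm is left between box and stand cheeks.
- box: loose open box of pale wood, 210 mm (its x) by 190 mm (its y), 50 mm high, walls and floor 8 mm thick, 0.6 kg; slides on the table when gripped by a wall. Origin: centre of its underside, z up. Symmetric about a half turn.
- bowl: loose copper bowl, 80 mm across the rim, 28 mm high, lying in the tray. Origin: centre of its underside.
- blank: loose hexagonal copper plate, 76 mm across, 6 mm thick, lying in the tray. Origin: centre of its underside.
- scoop: loose flat copper scoop, 105 mm long (a 50 mm disc with a 16 mm wide handle), 8 mm thick, lying in the tray. Origin: underside, near the middle of its length; its y points to the disc.
- hammer: bystander: hammer with wooden handle 260 mm long, lying at the near left
- mallet: bystander: wooden mallet, about 200 mm long, lying on the far side
- rasp: bystander: file with wooden handle, 300 mm long, lying beyond the handle end of the tray
- jar: bystander: amber jar, 72 mm across, 100 mm high, standing on the far side of the tray
- mug: bystander: blue ceramic mug, 76 mm across, 85 mm high, standing at the near right
Mind the look-alikes: they are no part of the job. Leave any green or pink look-alike of the blank alone.

How it is judged:
On the way, in this order (a step that is already met when the one before it is completed fails the run):
1. the box stands under the tray's lip (its centre within 60 mm of the catch point) (horizontal distance between box and catch below 0.06 m and value of joint tray below 0.1 rad), for 0.2 s.
2. all three copper pieces are in the box while the tray is still raised more than 0.2 rad (x of bowl in the frame of box between -0.1 and 0.1 m and y of bowl in the frame of box between -0.09 and 0.09 m and z of bowl in the frame of box between 0 and 0.05 m and x of blank in the frame of box between -0.1 and 0.1 m and y of blank in the frame of box between -0.09 and 0.09 m and z of blank in the frame of box between 0 and 0.05 m and x of scoop in the frame of box between -0.1 and 0.1 m and y of scoop in the frame of box between -0.09 and 0.09 m and z of scoop in the frame of box between 0 and 0.05 m and value of joint tray above 0.2 rad), for 0.05 s.
At the end, for the whole second after the job is handed in: All three pieces lie at rest inside the box (each origin within the walls and less than 50 mm above the box's underside), the box stands flat on the table within 60 mm of the catch point, and the tray is down to less than 0.03 rad (x of bowl in the frame of box between -0.1 and 0.1 m and y of bowl in the frame of box between -0.09 and 0.09 m and z of bowl in the frame of box between 0 and 0.05 m and x of blank in the frame of box between -0.1 and 0.1 m and y of blank in the frame of box between -0.09 and 0.09 m and z of blank in the frame of box between 0 and 0.05 m and x of scoop in the frame of box between -0.1 and 0.1 m and y of scoop in the frame of box between -0.09 and 0.09 m and z of scoop in the frame of box between 0 and 0.05 m and horizontal distance between box and catch below 0.06 m and value of joint tray below 0.03 rad and angle between box's own z axis and vertical below 0.05 rad and height (world z) of box below 0.008 m and linear speed of each of bowl, blank, scoop, box below 0.03 m/s); the robot touches nothing.
It fails at once if the tray comes down faster than 1.3 rad/s (dropped or slammed) (velocity of joint tray below -1.3 rad/s).
It fails at once if the gripper touches a copper piece (contact force between the fingers and bowl above 0.5 N or contact force between the fingers and blank above 0.5 N or contact force between the fingers and scoop above 0.5 N).
It fails at once if a bystander is shifted more than 30 mm (distance of any of hammer, mallet, rasp, jar, mug from where it was at the start of the episode above 0.03 m).
It also fails if it takes over 67 s, if anything falls off the work surface, if the arm or the gripper's body presses on something with over 40 N, if the wrist force passes 120 N, or if a joint passes its speed limit or range.

## Working session

There is one attempt and no reset: what is moved stays moved. The work goes in short steps, Python scripts to look and compute and a shell command to move; the robot and the scene stay as the last step left them, time stands still between calls to the robot, and variables do not carry over. Pictures are saved under pics/ and viewed, at most 10 in all, crops included, and the job is handed in when it is done.

```bash
mkdir -p pics; cat > h.py <<'E'
import numpy as np, cv2
from bench import ctrl
from scipy.spatial.transform import Rotation as Rn
def cloud(name):
    ci=ctrl.camera_info(name); im,d=ctrl.get_image(name)
    np.savez('pics/%s.npz'%name,im=im,d=d,K=ci['intrinsics'],D=ci['D'],R=ci['R'],t=ci['t'])
    return im
def pts(name,uv):
    z=np.load('pics/%s.npz'%name); uv=np.array(uv,float).reshape(-1,2)
    n=cv2.undistortPoints(uv[:,None],np.array(z['K'],float),np.array(z['D'],float))[:,0]
    out=[]
    for (u,v),(a,b) in zip(uv.astype(int),n):
        dd=z['d'][v-1:v+2,u-1:u+2]; dd=dd[dd>0]; dep=np.median(dd) if len(dd) else np.nan
        out.append(z['R'].T@(np.array([a*dep,b*dep,dep])-np.array(z['t']).ravel()))
    return np.array(out)
E
python3 - <<'E'
from h import *
for n in ('top','scene'): cv2.imwrite('pics/%s0.png'%n,cv2.resize(cloud(n),(800,600)))
s=ctrl.get_state(); print(s['time'],s['position'],s['tool_rot'],s['ft_force'],s['grip_width'])
print(Rn.from_rotvec(s['tool_rot']).as_matrix().round(3))
E
```

```text
0.1 [ 0.20046255 -0.61781886  0.22156531] [-3.10134872e+00 -4.90703158e-01  5.20420844e-04] [-1.03699821 -0.09454215  1.00718872] 0.998943182473988
[[ 0.951  0.309 -0.001]
 [ 0.309 -0.951  0.002]
 [-0.    -0.002 -1.   ]]
```

View pics/top0.png

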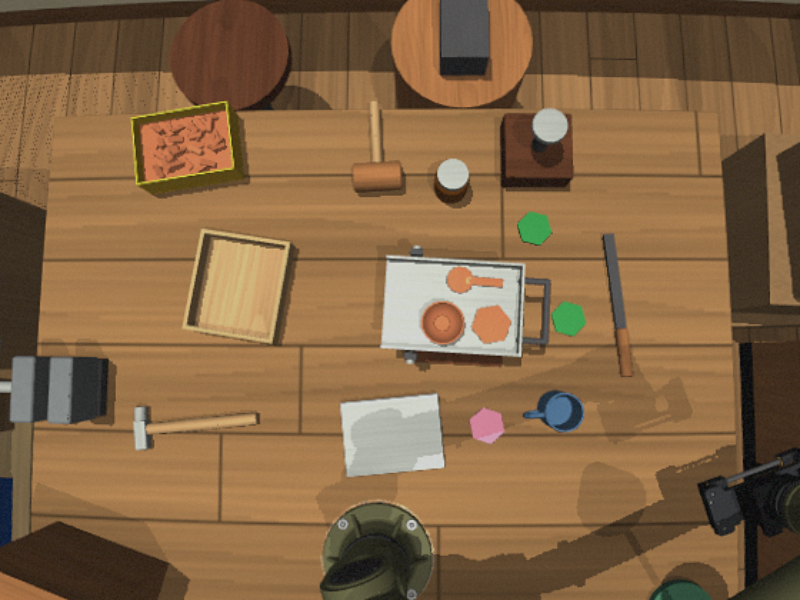

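View pics/scene0.png

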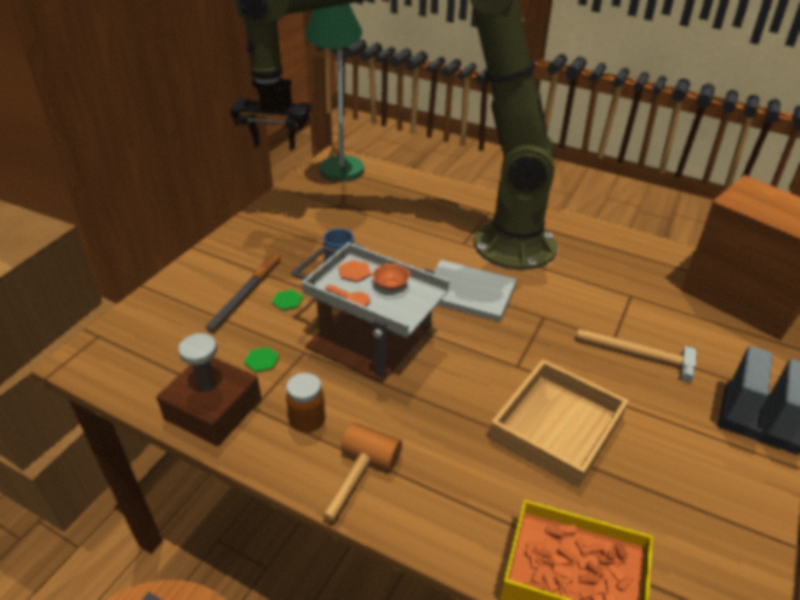

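The top view (800x600 px) shows the box rim corners at about (202,230), (291,241), (275,343) and (184,328). The tray lip runs (387,256)-(382,347), the handle bar (549,281)-(545,342), and the cheeks are at (417,250) and (410,358). The pieces are in the tray, with green look-alikes near the handle. Next I measure these points.

```bash
python3 - <<'E'
from h import *
k=0.7
P={'boxrim':[(203,233),(289,243),(274,340),(186,327)],'boxfloor':[(240,285)],'cheek':[(417,249),(410,358)],'bar':[(549,285),(548,311),(545,340)],
'floor':[(395,300),(386,300),(500,295)],'endwall':[(524,266),(519,353)],'sidewall':[(400,257),(395,347)],'jar':[(452,172)],'mug':[(561,410)],'mal':[(377,177)],'rasp':[(615,290)],'green':[(568,318)]}
for n,u in P.items(): print(n,pts('top',np.array(u)*k).round(3).tolist())
# box rim by depth
z=np.load('pics/top.npz'); vv,uu=np.mgrid[150:250,120:215]
X=pts('top',np.c_[uu.ravel(),vv.ravel()]); m=(X[:,2]>.04)&(X[:,2]<.06)
r=cv2.minAreaRect(X[m,:2].astype(np.float32)); print('box',r,cv2.boxPoints(r))
vv,uu=np.mgrid[165:260,260:395]
X=pts('top',np.c_[uu.ravel(),vv.ravel()]); m=(X[:,2]>.134)&(X[:,2]<.18)
q=X[m]; np.save('pics/tray.npy',q)
m2=(q[:,2]>.155); r=cv2.minAreaRect(q[m2,:2].astype(np.float32)); print('traywalls',r,cv2.boxPoints(r))
r=cv2.minAreaRect(q[:,:2].astype(np.float32)); print('trayall',r,cv2.boxPoints(r))
E
```

```text
boxrim [[0.662, 0.361, 0.05], [0.64, 0.18, 0.05], [0.441, 0.207, 0.045], [0.467, 0.39, 0.049]]
boxfloor [[0.558, 0.292, 0.008]]
cheek [[0.607, -0.083, 0.157], [0.407, -0.07, 0.159]]
bar [[0.54, -0.326, 0.155], [0.492, -0.323, 0.156], [0.439, -0.317, 0.154]]
floor [[0.514, -0.042, 0.139], [0.514, -0.025, 0.141], [0.523, -0.237, 0.141]]
endwall [[0.574, -0.279, 0.163], [0.416, -0.267, 0.164]]
sidewall [[0.591, -0.052, 0.163], [0.427, -0.042, 0.141]]
jar [[0.772, -0.152, 0.101]]
mug [[0.299, -0.379, 0.005]]
mal [[0.775, -0.001, 0.059]]
rasp [[0.546, -0.496, 0.016]]
green [[0.488, -0.398, 0.007]]
box ((0.5536268949508667, 0.28882068395614624), (0.193407341837883, 0.21276798844337463), 80.84339904785156) [[0.43320978 0.21027854]
 [0.64326644 0.17642006]
 [0.674044   0.36736283]
 [0.46398735 0.4012213 ]]
traywalls ((0.5026289224624634, -0.17303787171840668), (0.3030388355255127, 0.2031569480895996), 87.70957946777344) [[ 0.39507616 -0.3203767 ]
 [ 0.5980708  -0.3284958 ]
 [ 0.6101817  -0.02569905]
 [ 0.40718704 -0.01757994]]
trayall ((0.5011515617370605, -0.17264166474342346), (0.30773237347602844, 0.22014622390270233), 86.46114349365234) [[ 0.38179088 -0.31942016]
 [ 0.6015173  -0.33300877]
 [ 0.62051225 -0.02586317]
 [ 0.4007858  -0.01227456]]
```

```bash
cat > st.py <<'E'
from h import *
import sys
s=ctrl.get_state();R=Rn.from_rotvec(s['tool_rot']).as_matrix()
print('t',round(s['time'],2),'pos',np.round(s['position'],4),'ft',np.round(s['ft_force'],1),'w',round(s['grip_width']*87,1),'g',round(s['grip_force'],1),'yaw_x',round(np.degrees(np.arctan2(R[1,0],R[0,0])),2),'zax',R[:,2].round(3))
if len(sys.argv)>3: print('tool delta',(R.T@(np.array([float(a) for a in sys.argv[1:4]])-s['position'])).round(4))
E
python3 -m handwheel '[[0.087,0,0,-0.03,0,0,9.07],[0.087,0,0,-0.03,0,0,9.07],[0.087,0,0,-0.03,0,0,9.07],[0.087,0.0297,-0.0514,0,0,0,0],[0.087,0.0297,-0.0514,0,0,0,0],[0.087,0.0297,-0.0514,0,0,0,0],[0.087,0.0297,-0.0514,0,0,0,0],[0.087,0.0297,-0.0514,0,0,0,0],[0.087,0.0297,-0.0514,0,0,0,0],[0.087,0.0297,-0.0514,0,0,0,0],[0.087,0.0297,-0.0514,0,0,0,0]]' 50
python3 st.py 0.568 0.379 0.30
```

```text
time: 1.48
position: [0.5018, -0.2489, 0.3123]
tool_rot: [3.131, -0.253, -0.001]
ft_force: [0.4, -0.3, -0.2]
grip_width: 0.999
grip_force: 0.0
t 1.48 pos [ 0.5018 -0.2489  0.3123] ft [ 0.4 -0.3 -0.2] w 87.0 g 0.0 yaw_x -9.24 zax [-0. -0. -1.]
tool delta [-0.0355 -0.6304  0.0121]
```

```bash
python3 -m handwheel '[[0.087,-0.0032,-0.0573,0,0,0,0],[0.087,-0.0032,-0.0573,0,0,0,0],[0.087,-0.0032,-0.0573,0,0,0,0],[0.087,-0.0032,-0.0573,0,0,0,0],[0.087,-0.0032,-0.0573,0,0,0,0],[0.087,-0.0032,-0.0573,0,0,0,0],[0.087,-0.0032,-0.0573,0,0,0,0],[0.087,-0.0032,-0.0573,0,0,0,0],[0.087,-0.0032,-0.0573,0,0,0,0],[0.087,-0.0032,-0.0573,0,0,0,0],[0.087,-0.0032,-0.0573,0,0,0,0],[0.087,0,0,0.03,0,0,0]]'
python3 - <<'E'
from h import *
im=cloud('wrist'); cv2.imwrite('pics/w1.png',im)
h,w=im.shape[:2]
vv,uu=np.mgrid[2:h-2:2,2:w-2:2]
X=pts('wrist',np.c_[uu.ravel(),vv.ravel()]); m=(X[:,2]>.044)&(X[:,2]<.056)&(X[:,0]>.42)&(X[:,0]<.72)&(X[:,1]>.15)&(X[:,1]<.43)
q=X[m]; print(m.sum(),q.min(0),q.max(0)); r=cv2.minAreaRect(q[:,:2].astype(np.float32)); print(r,cv2.boxPoints(r))
E
python3 st.py 0.568 0.379 0.10
```

```text
time: 2.98
position: [0.5648, 0.3851, 0.2827]
tool_rot: [-3.127, 0.237, 0.002]
ft_force: [0.2, -0.5, -0.0]
grip_width: 0.995
grip_force: 0.0
928 [0.43722578 0.18231473 0.04401516] [0.66990778 0.39875303 0.05141968]
((0.5526909828186035, 0.2893008589744568), (0.19050604104995728, 0.21071290969848633), 81.38453674316406) [[0.43425426 0.2109053 ]
 [0.64258945 0.17934005]
 [0.6711277  0.3676964 ]
 [0.46279252 0.39926165]]
t 3.02 pos [0.5645 0.3801 0.2769] ft [-0.5 -0.6 -3.9] w 86.9 g 0.0 yaw_x -8.88 zax [-0.007 -0.002 -1.   ]
tool delta [4.700e-03 1.000e-04 1.768e-01]
```

View pics/w1.png

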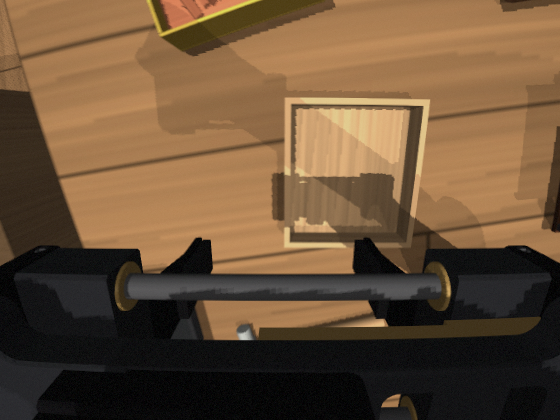

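The wrist view shows the left (+y) box wall at column ~290, between the fingers, and the box is free all round. The measured box is 190.5x210.7 mm, which matches the given size. Descending onto it.

```bash
python3 -m handwheel '[[0.087,0.001,0,0.05,0,0,0],[0.087,0.001,0,0.05,0,0,0],[0.087,0,0,0.05,0,0,0],[0.087,0,0,0.04,0,0,0],[0.087,0,0,0,0,0,0]]'
python3 st.py 0.5663 0.3793 0.018
```

```text
time: 3.65
position: [0.5679, 0.3738, 0.0888]
tool_rot: [3.126, -0.254, -0.009]
ft_force: [0.1, -0.1, -0.0]
grip_width: 1.001
grip_force: 0.0
t 3.65 pos [0.5679 0.3738 0.0888] ft [ 0.1 -0.1 -0. ] w 87.1 g 0.0 yaw_x -9.31 zax [-0.006 -0.005 -1.   ]
tool delta [-0.0021 -0.0056  0.0708]
```

```bash
python3 -m handwheel '[[0.087,-0.002,-0.006,0.035,0,0,0],[0.087,0,0,0.035,0,0,0],[0.087,0,0,0,0,0,0],[0.02,0,0,0,0,0,0],[0,0,0,0,0,0,0],[0,0,0,0,0,0,0],[0,0,0,0,0,0,0],[0,0,0,0,0,0,0]]' 50
python3 st.py
```

```text
time: 4.65
position: [0.5684, 0.3832, 0.0226]
tool_rot: [3.131, -0.253, 0.0]
ft_force: [-0.1, -0.2, 0.0]
grip_width: 0.517
grip_force: 0.0
t 4.65 pos [0.5684 0.3832 0.0226] ft [-0.1 -0.2  0. ] w 45.0 g 0.0 yaw_x -9.23 zax [ 0. -0. -1.]
```

```bash
python3 -m handwheel '[[0,0,0,0,0,0,0],[0,0,0,0,0,0,0],[0,0,0,0,0,0,0],[0,0,0,0,0,0,0],[0,0,0,0,0,0,0],[0,0,0,0,0,0,0],[0,0,0,0,0,0,0]]' 50
python3 st.py
```

```text
time: 5.52
position: [0.5682, 0.3809, 0.0224]
tool_rot: [3.127, -0.253, -0.002]
ft_force: [-1.8, -4.6, 2.6]
grip_width: 0.09
grip_force: 50.0
t 5.53 pos [0.5682 0.3809 0.0224] ft [-1.8 -4.6  2.6] w 7.8 g 50.0 yaw_x -9.26 zax [-0.001 -0.004 -1.   ]
```

```bash
python3 -m handwheel '[[0,-0.001,0.01,0,0,0,0],[0,-0.002,0.02,0,0,0,-1],[0,-0.002,0.025,0,0,0,-1],[0,-0.002,0.025,0,0,0,-1],[0,-0.002,0.025,0,0,0,-1],[0,-0.002,0.025,0,0,0,-1],[0,-0.002,0.025,0,0,0,-0.5],[0,-0.002,0.025,0,0,0,0],[0,-0.002,0.02,0,0,0,0],[0,-0.001,0.015,0,0,0,0],[0,0,0,0,0,0,0],[0,0,0,0,0,0,0]]'
python3 - <<'E'
from h import *
cv2.imwrite('pics/top1.png',cloud('top'))
vv,uu=np.mgrid[150:260,150:285]
X=pts('top',np.c_[uu.ravel(),vv.ravel()]); m=(X[:,2]>.042)&(X[:,2]<.056)
r=cv2.minAreaRect(X[m,:2].astype(np.float32)); print('box',r,cv2.boxPoints(r))
E
python3 st.py 0.5204 0.1308 0.02
```

```text
time: 7.02
position: [0.5279, 0.1691, 0.0223]
tool_rot: [3.136, -0.104, -0.002]
ft_force: [-1.3, -5.2, 1.1]
grip_width: 0.091
grip_force: 50.0
box ((0.5215374231338501, 0.07770863175392151), (0.19157513976097107, 0.2114827036857605), 86.03856658935547) [[ 0.40943122 -0.01054495]
 [ 0.62040865 -0.02515522]
 [ 0.6336436   0.16596222]
 [ 0.4226662   0.18057248]]
t 7.08 pos [0.528  0.1692 0.0223] ft [-1.8 -5.3  1.8] w 7.5 g 50.0 yaw_x -3.79 zax [-0.001 -0.004 -1.   ]
tool delta [-0.005   0.0388  0.0025]
```

View pics/top1.png

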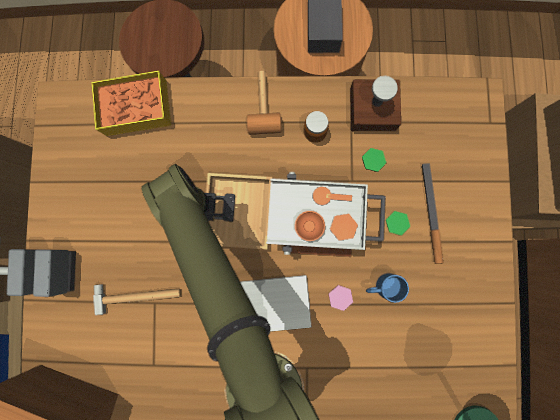

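The box (cols 207-270, rows 174-248) is held and its near edge is approaching under the lip, square with the tray. It has 39 mm to go.

```bash
python3 -m handwheel '[[0,-0.001,0.01,0,0,0,0],[0,-0.002,0.014,0,0,0,0],[0,-0.002,0.012,0,0,0,0],[0,0,0.003,0,0,0,0],[0,0,0,0,0,0,0],[0,0,0,0,0,0,0]]'
python3 st.py 0.5204 0.1308 0.02
```

```text
time: 7.82
position: [0.5205, 0.1312, 0.0223]
tool_rot: [3.138, -0.103, -0.001]
ft_force: [-1.1, -3.4, -1.4]
grip_width: 0.085
grip_force: 50.0
t 7.83 pos [0.5205 0.1312 0.0223] ft [-1.1 -3.4 -1.4] w 7.4 g 50.0 yaw_x -3.77 zax [-0.001 -0.002 -1.   ]
tool delta [-0.0001  0.0004  0.0023]
```

```bash
python3 -m handwheel '[[0.036,0,0,0,0,0,0],[0.036,0,0,0,0,0,0],[0.036,0,0,0,0,0,0],[0.036,0,0,0,0,0,0],[0.036,0,0,-0.03,0,0,0],[0.036,0,0,-0.05,0,0,0],[0.036,0,0,-0.06,0,0,0],[0.036,0,0,-0.06,0,0,0],[0.036,0,0,-0.06,0,0,0],[0.036,0,0,-0.02,0,0,0]]' 25
python3 -m handwheel '[[0.036,0,0.0567,0,0,0,0],[0.036,0,0.0567,0,0,0,0],[0.036,0,0.0567,0,0,0,0],[0.036,0,0.0567,0,0,0,0],[0.036,0,0.0567,0,0,0,0],[0.036,0,0.0567,0,0,0,0],[0.036,0,0.0567,0,0,0,0],[0.036,0,0.0567,0,0,0,0],[0.036,0,0,0,0,0,0],[0.036,0,0,0,0,0,0]]'
python3 - <<'E'
from h import *
cv2.imwrite('pics/w2.png',cloud('wrist'))
vv,uu=np.mgrid[2:418:2,2:558:2]
X=pts('wrist',np.c_[uu.ravel(),vv.ravel()]); m=(X[:,2]>.14)&(X[:,2]<.165)&(X[:,1]<-.295)&(X[:,1]>-.36)&(X[:,0]>.38)&(X[:,0]<.6)
q=X[m]; print(m.sum(),q.min(0),q.max(0)); r=cv2.minAreaRect(q[:,:2].astype(np.float32)); print(r)
cloud('top')
vv,uu=np.mgrid[150:260,150:268]
X=pts('top',np.c_[uu.ravel(),vv.ravel()]); m=(X[:,2]>.042)&(X[:,2]<.056)
r=cv2.minAreaRect(X[m,:2].astype(np.float32)); print('box visible',r,cv2.boxPoints(r))
E
python3 st.py 0.491 -0.322 0.131
```

```text
time: 9.07
position: [0.5221, 0.1337, 0.307]
tool_rot: [-3.139, 0.102, -0.01]
ft_force: [0.6, 0.1, -1.3]
grip_width: 0.415
grip_force: 0.0
time: 10.32
position: [0.4915, -0.319, 0.3023]
tool_rot: [-3.139, 0.101, 0.0]
ft_force: [0.5, 0.5, 0.2]
grip_width: 0.413
grip_force: 0.0
364 [ 0.41949852 -0.34942471  0.15086088] [ 0.55430357 -0.29503657  0.15691501]
((0.48523780703544617, -0.3128242492675781), (0.14205999672412872, 0.04963820427656174), 9.846641540527344)
box visible ((0.5151749849319458, 0.059720251709222794), (0.15351775288581848, 0.21105563640594482), 86.9557113647461) [[ 0.40571958 -0.01132594]
 [ 0.6164774  -0.02253466]
 [ 0.6246304   0.13076645]
 [ 0.4138726   0.14197516]]
t 10.43 pos [ 0.492  -0.3179  0.3028] ft [ 0.1  0.6 -0.2] w 36.4 g 0.0 yaw_x -3.57 zax [ 0.  0. -1.]
tool delta [-0.0008  0.0043  0.1718]
```

View pics/w2.png

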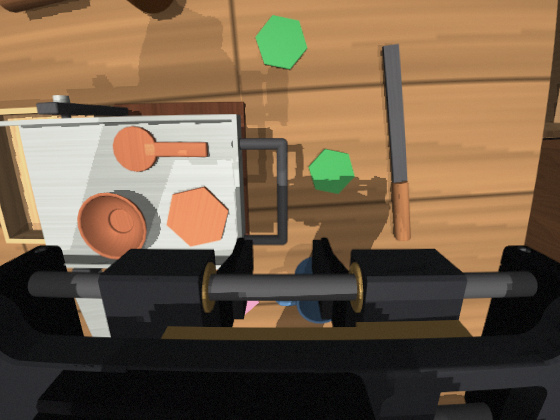

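The wrist view shows the bar vertical at col ~283, rows 145-240, with the fingers either side (tips ~col 235 and 325). The box is under the lip, its centre ≈ (0.513, 0.041). I measure the bar from this view.

```bash
python3 - <<'E'
from h import *
u=[(c,r) for r in (155,170,190,210,230) for c in range(276,292)]
X=pts('wrist',u)
for r in range(5):
    q=X[16*r:16*r+16]; q=q[q[:,2]>.149]; print(len(q),q.mean(0).round(4))
print(pts('wrist',[(239,150),(239,230)]).round(3))
E
```

```text
11 [ 0.5351 -0.3215  0.155 ]
11 [ 0.5192 -0.3205  0.1553]
11 [ 0.4972 -0.3191  0.1549]
10 [ 0.4744 -0.3181  0.1553]
10 [ 0.4506 -0.3166  0.1551]
[[ 0.544 -0.277  0.158]
 [ 0.458 -0.269  0.165]]
```

```bash
python3 -m handwheel '[[0.036,0,0,0.05,0,0,0],[0.036,0,0,0.05,0,0,0],[0.036,0,0,0.03,0,0,0],[0.036,0,0,0.02,0,0,0],[0.036,0,0,0.02,0,0,0],[0.036,0,0,0,0,0,0],[0,0,0,0,0,0,0],[0,0,0,0,0,0,0],[0,0,0,0,0,0,0],[0,0,0,0,0,0,0],[0,0,0,0,0,0,0],[0,0,0,0,0,0,0]]' 25
python3 st.py
```

```text
time: 11.92
position: [0.4917, -0.3188, 0.1333]
tool_rot: [-3.139, 0.101, -0.001]
ft_force: [0.2, 4.9, 5.6]
grip_width: 0.124
grip_force: 25.0
t 11.93 pos [ 0.4917 -0.3188  0.1333] ft [0.2 4.9 5.6] w 10.8 g 25.0 yaw_x -3.68 zax [ 0.001  0.001 -1.   ]
```

```bash
python3 -c "
import numpy as np
t=np.arange(0,.89,.04)+.0612;y=-.2455*np.cos(t);z=.2455*np.sin(t)
for a in zip(np.arange(1,23)*.04,-np.diff(y)*1e3,-np.diff(z)*1e3):print(np.round(a,2))"
```

```text
[ 0.04 -0.8  -9.79]
[ 0.08 -1.19 -9.75]
[ 0.12 -1.58 -9.69]
[ 0.16 -1.96 -9.62]
[ 0.2  -2.35 -9.54]
[ 0.24 -2.72 -9.43]
[ 0.28 -3.1  -9.32]
[ 0.32 -3.47 -9.19]
[ 0.36 -3.83 -9.04]
[ 0.4  -4.19 -8.88]
[ 0.44 -4.54 -8.7 ]
[ 0.48 -4.89 -8.52]
[ 0.52 -5.23 -8.31]
[ 0.56 -5.55 -8.1 ]
[ 0.6  -5.87 -7.87]
[ 0.64 -6.18 -7.63]
[ 0.68 -6.48 -7.37]
[ 0.72 -6.77 -7.11]
[ 0.76 -7.05 -6.83]
[ 0.8  -7.32 -6.55]
[ 0.84 -7.58 -6.25]
[ 0.88 -7.82 -5.94]
```

```bash
python3 -m handwheel '[[0,0,-0.0008,-0.0098,0,0,0],[0,0,-0.0012,-0.0098,0,0,0],[0,0,-0.0016,-0.0097,0,0,0],[0,0,-0.002,-0.0096,0,0,0],[0,0,-0.0024,-0.0095,0,0,0],[0,0,-0.0027,-0.0094,0,0,0],[0,0,-0.0031,-0.0093,0,0,0],[0,0,-0.0035,-0.0092,0,0,0],[0,0,-0.0038,-0.009,0,0,0],[0,0,0,0,0,0,0]]' 30
python3 st.py
```

```text
time: 13.18
position: [0.4929, -0.2986, 0.2186]
tool_rot: [3.139, -0.101, 0.001]
ft_force: [3.7, 1.3, -5.8]
grip_width: 0.127
grip_force: 30.0
t 13.18 pos [ 0.4929 -0.2986  0.2186] ft [ 3.7  1.3 -5.8] w 11.0 g 30.0 yaw_x -3.7 zax [ 0.001 -0.001 -1.   ]
```

Now at θ≈0.36 with small forces. I continue up to 0.76.

```bash
python3 -m handwheel '[[0,0,-0.0042,-0.0089,0,0,0],[0,0,-0.0045,-0.0087,0,0,0],[0,0,-0.0049,-0.0085,0,0,0],[0,0,-0.0052,-0.0083,0,0,0],[0,0,-0.0056,-0.0081,0,0,0],[0,0,-0.0059,-0.0079,0,0,0],[0,0,-0.0062,-0.0076,0,0,0],[0,0,-0.0065,-0.0074,0,0,0],[0,0,-0.0068,-0.0071,0,0,0],[0,0,-0.007,-0.0068,0,0,0],[0,0,0,0,0,0,0],[0,0,0,0,0,0,0]]'
python3 -m handwheel '[[0,0,0,0,0,0,0],[0,0,0,0,0,0,0],[0,0,0,0,0,0,0],[0,0,0,0,0,0,0],[0,0,0,0,0,0,0],[0,0,0,0,0,0,0]]'
python3 - <<'E'
from h import *
im=cloud('scene'); cloud('top'); t=np.load('pics/top.npz')['im']
cv2.imwrite('pics/s3.png',np.hstack([cv2.resize(im[120:400,160:480],(400,350)),cv2.resize(t[140:280,140:300],(400,350))]))
E
python3 st.py
```

```text
time: 14.68
position: [0.4962, -0.2448, 0.2983]
tool_rot: [3.136, -0.106, 0.003]
ft_force: [3.4, -4.9, 2.9]
grip_width: 0.124
grip_force: 30.0
time: 15.42
position: [0.4962, -0.245, 0.2981]
tool_rot: [3.136, -0.106, 0.003]
ft_force: [2.6, -4.8, 1.8]
grip_width: 0.125
grip_force: 30.0
t 15.53 pos [ 0.4962 -0.245   0.2981] ft [ 3.4 -4.6  2.1] w 10.9 g 30.0 yaw_x -3.88 zax [ 0.002 -0.004 -1.   ]
```

View pics/s3.png

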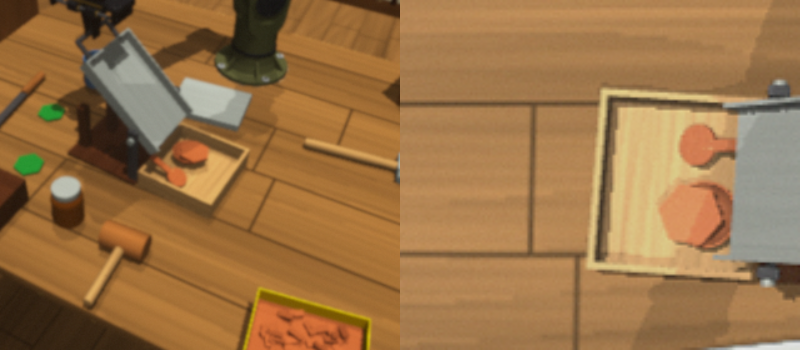

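All three have slid out: the blank lies on the bowl (crop 695,215), and the scoop disc is at (700,145) with its handle under the lip. I check their heights.

```bash
python3 - <<'E'
from h import *
f=lambda L:[(140+(a-400)*.4,140+b*.4) for a,b in L]
L=[(695,145),(710,145),(722,146),(732,147),(670,215),(695,190),(695,215),(695,238),(712,200),(725,225),(650,160)]
ys=np.array([.0645,.998]);xs=np.array([.998,-.0645]);c=np.array([.5135,.041])
for l,p in zip(L,pts('top',f(L))): print(l,p.round(4),'box',((p[:2]-c)@xs).round(3),((p[:2]-c)@ys).round(3))
z=np.load('pics/scene.npz')
L=[(160+a*.8,120+b*.8) for a,b in [(160,163),(165,170),(172,177),(178,180),(190,150)]]
for l,p in zip(L,pts('scene',L)): print(l,p.round(4),'box',((p[:2]-c)@xs).round(3),((p[:2]-c)@ys).round(3))
E
```

```text
(695, 145) [0.56   0.0173 0.0265] box 0.048 -0.021
(710, 145) [ 0.5589 -0.001   0.035 ] box 0.048 -0.039
(722, 146) [ 0.5571 -0.0154  0.0401] box 0.047 -0.053
(732, 147) [ 0.5551 -0.0274  0.0475] box 0.046 -0.066
(670, 215) [0.4765 0.0444 0.0415] box -0.037 0.001
(695, 190) [0.5056 0.0156 0.0418] box -0.006 -0.026
(695, 215) [0.4765 0.0154 0.0416] box -0.035 -0.028
(695, 238) [0.4499 0.0151 0.0428] box -0.062 -0.03
(712, 200) [ 0.494  -0.0042  0.0405] box -0.017 -0.046
(725, 225) [ 0.4658 -0.0185  0.0245] box -0.044 -0.062
(650, 160) [0.5441 0.0727 0.0085] box 0.029 0.034
(288.0, 250.4) [ 0.5605 -0.0293  0.0455] box 0.051 -0.067
(292.0, 256.0) [ 0.5677 -0.0121  0.0367] box 0.058 -0.05
(297.6, 261.6) [0.5728 0.0092 0.0283] box 0.061 -0.028
(302.4, 264.0) [0.5682 0.023  0.0208] box 0.056 -0.014
(312.0, 240.0) [0.4798 0.0123 0.0397] box -0.032 -0.031
```

All origins are inside the box: the blank's underside is ~36 mm up on the bowl, and the scoop's middle is ~30 mm up, leaning on the near wall clear of the lip. Lowering along the same arc.

```bash
python3 -m handwheel '[[0,0,0.0035,0.0034,0,0,0],[0,0,0.0035,0.0034,0,0,0],[0,0,0.0068,0.0071,0,0,0],[0,0,0.0065,0.0074,0,0,0],[0,0,0.0062,0.0076,0,0,0],[0,0,0.0059,0.0079,0,0,0],[0,0,0.0056,0.0081,0,0,0],[0,0,0.0052,0.0083,0,0,0],[0,0,0.0049,0.0085,0,0,0],[0,0,0.0045,0.0087,0,0,0],[0,0,0.0042,0.0089,0,0,0],[0,0,0,0,0,0,0]]'
python3 st.py
python3 -m handwheel '[[0,0,0.0038,0.009,0,0,0],[0,0,0.0035,0.0092,0,0,0],[0,0,0.0031,0.0093,0,0,0],[0,0,0.0027,0.0094,0,0,0],[0,0,0.0024,0.0095,0,0,0],[0,0,0.002,0.0096,0,0,0],[0,0,0.0016,0.0097,0,0,0],[0,0,0.0006,0.005,0,0,0],[0,0,0.0006,0.0048,0,0,0],[0,0,0.0004,0.004,0,0,0],[0,0,0,0,0,0,0],[0,0,0,0,0,0,0]]'
python3 st.py 0.4915 -0.3188 0.1333
```

```text
time: 17.02
position: [0.4928, -0.2994, 0.2169]
tool_rot: [-3.14, 0.103, -0.001]
ft_force: [5.0, -3.8, 0.2]
grip_width: 0.129
grip_force: 30.0
t 17.02 pos [ 0.4928 -0.2994  0.2169] ft [ 5.  -3.8  0.2] w 11.2 g 30.0 yaw_x -3.77 zax [ 0.001  0.    -1.   ]
time: 18.52
position: [0.4913, -0.3184, 0.1381]
tool_rot: [-3.139, 0.101, 0.001]
ft_force: [4.6, 2.5, -1.1]
grip_width: 0.124
grip_force: 30.0
t 18.52 pos [ 0.4913 -0.3184  0.1381] ft [ 4.6  2.5 -1.1] w 10.8 g 30.0 yaw_x -3.69 zax [-0.     0.001 -1.   ]
tool delta [0.0002 0.0003 0.0048]
```

```bash
python3 -m handwheel '[[0,0,0.0001,0.002,0,0,0],[0,0,0.0001,0.002,0,0,0],[0,0,0,0.001,0,0,0],[0,0,0,0,0,0,0]]'
python3 st.py 0.4915 -0.3188 0.1333
```

```text
time: 19.02
position: [0.4913, -0.3187, 0.1346]
tool_rot: [-3.139, 0.101, 0.001]
ft_force: [1.9, 4.7, 6.4]
grip_width: 0.126
grip_force: 30.0
t 19.02 pos [ 0.4913 -0.3187  0.1346] ft [1.9 4.7 6.4] w 10.9 g 30.0 yaw_x -3.7 zax [-0.     0.001 -1.   ]
tool delta [0.0002 0.0001 0.0013]
```

The upward force is back to the value at rest, so the tray is down. I let go and retreat.

```bash
python3 -m handwheel '[[0.034,0,0,0,0,0,0],[0.034,0,0,0,0,0,0],[0.034,0,0,0,0,0,0],[0.034,0,0,0,0,0,0],[0.034,0,0,0,0,0,0],[0.034,0,0,-0.02,0,0,0],[0.034,0,0,-0.04,0,0,0],[0.034,0,0,-0.05,0,0,0],[0.034,0,0,-0.05,0,0,0],[0.034,0,0.04,0,0,0,0],[0.034,0,0.04,0,0,0,0],[0.034,0,0,0,0,0,0]]'
python3 - <<'E'
from h import *
im=cloud('scene'); cloud('top'); t=np.load('pics/top.npz')['im']
cv2.imwrite('pics/s4.png',np.hstack([cv2.resize(im[100:400,120:480],(400,333)),cv2.resize(t[60:320,130:442],(400,333))]))
L=[(140+(a-400)*.4,140+b*.4) for a,b in [(695,145),(710,145),(722,146),(732,147),(695,215),(712,200)]]
print(pts('top',L).round(4))
vv,uu=np.mgrid[165:260,260:372]
X=pts('top',np.c_[uu.ravel(),vv.ravel()]);q=X[(abs(X[:,0]-.5)<.06)&(X[:,1]<-.04)&(X[:,1]>-.25)]; print('floor z',np.median(q[q[:,1]>-.1][:,2]),np.median(q[q[:,1]<-.2][:,2]))
E
python3 st.py
```

```text
time: 20.52
position: [0.4841, -0.4037, 0.2941]
tool_rot: [3.137, -0.112, -0.0]
ft_force: [-0.1, 0.2, -0.2]
grip_width: 0.389
grip_force: 0.0
[[ 0.56    0.0173  0.0263]
 [ 0.5589 -0.0011  0.0356]
 [ 0.557  -0.0155  0.0413]
 [ 0.544  -0.0318  0.1403]
 [ 0.4765  0.0154  0.0416]
 [ 0.4939 -0.0043  0.0427]]
floor z 0.14020176671644208 0.14016642898737336
t 20.62 pos [ 0.4862 -0.3994  0.2943] ft [ 1.2  0.6 -0.5] w 33.9 g 0.0 yaw_x -3.76 zax [ 0.001  0.    -1.   ]
```

View pics/s4.png

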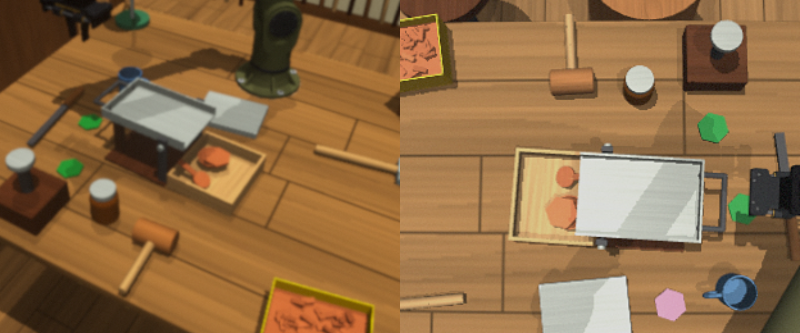

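The tray is level (floor at 140 mm at both ends), the pieces are at rest in the box, the arm is clear, and the bystanders look undisturbed. Handing in.

```bash
python3 -c "
from bench import ctrl
print(ctrl.close_job())"
```

```text
the job is handed in; nothing more can be done
None
```

The job is handed in, with no verdict returned: all three copper pieces are in the box under the lip, the tray is level on its rest, the gripper has let go and is clear, and the bystanders looked unmoved.

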